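# Close the culture jar with its wing screw

## Task

Close the anaerobic culture jar: run the loose wing screw on top of its clamp down, clockwise seen from above, until it stops and its pressure pad sits fully home on the lid. Do this by pushing the wings round gently with a fingertip in repeated strokes - do not grip the screw - then take the hand clear. The jar must stay where it stands, neither lifted nor shoved or twisted, and the other things on the bench must not be disturbed.

Things in the scene. Friction and masses are not known exactly. Their poses are not given: they have to be found in the camera images.
- culture_jar: heavy (about 3 kg) loose-standing jar: clear pot with dishes inside, 108 mm across, aluminium lid. A flat steel clamp yoke (126 mm long, 20 mm wide, top 123 mm above the bench) lies across the lid along the jar's y axis; in its middle, on the jar's axis, sits the wing screw. Origin: centre of the jar's underside, on the bench; z up
- pressure_pad: round steel pad, 26 mm across, on the lower end of the screw, under the yoke; it carries the wing screw, rides down with it and does not turn. Origin: centre of its underside, 96 mm above the bench when it sits on the lid, at most 7 mm higher when backed off
- wing_screw (a joint): turn of the wing screw in rad: 0 fully backed off, grows clockwise seen from above, 10.5 is home against a hard stop. It starts between 0 and 3 (so it needs 1.2 to 1.7 turns), turns easily (about 0.03 N m of friction, no spring) and stays where it is left. It goes down 4 mm per turn.
- wing_tip_a (a point): outer end of one wing, 36 mm from the axis, at the same height as wing_centre; turns with the screw
- wing_tip_b (a point): outer end of the opposite wing
- jar_vent (a point): top of the small black-capped vent on the lid, 37 mm from the jar's axis along its x, 108 mm above the bench (below the yoke's top); fixed to the jar, shows how the jar is turned
- timer: white bench timer lying on its back, 58x62x18 mm; bystander, origin at the centre of its underside
- dish_open: open petri dish with seedlings, 62 mm across, 23 mm high; bystander, origin at the centre of its underside
- wash_bottle: plastic wash bottle with a bent spout, 66x96x172 mm, at the right rear (beyond it, along the right edge of the bench, a clear glass side pane stands upright: keep the arm off it); bystander, origin at the centre of its underside
- bottle_amber: amber glass bottle with black cap, 50 mm across, 86 mm high; bystander, origin at the centre of its underside
- bottle_small: smaller amber bottle, 38 mm across, 68 mm high; bystander, origin at the centre of its underside
- dish_lidded: closed petri dish, 62 mm across, 14 mm high; bystander, origin at the centre of its underside
- forceps: long thin steel forceps lying at the far left front, 14x160x10 mm; bystander, origin at the centre of its underside
- wing_centre (a point): point on the screw's vertical axis at the middle of the wings' height, 139 mm above the bench when home, up to 146 mm when backed off. The wings are two upright steel plates, 6 mm thick, reaching out 36 mm on opposite sides, rounded at the ends, from 12 mm below to 12 mm above this point (near the hub only to 6 above). Hub radius 10 mm at its foot, 7 mm at its top
There are look-alikes about, which are no part of the job. There is more than one size of the culture_jar; the one meant has the size given above.

How it is judged:
By the outcome, as a careful person would: the job done as asked, in the order asked, and still so for the second after the job is handed in, with the robot touching nothing.
It also fails if it takes over 69 s, if anything falls off the work surface, if the arm or the gripper's body presses on something with over 40 N, if the wrist force passes 120 N, or if a joint passes its speed limit or range.

## Robot

A 6-joint arm with a two-finger parallel gripper is mounted at the origin on a cart in front of the work surface, level with it; the furniture and walls round the work are solid. World frame = base frame: x ahead of the robot, y to its left, z up, the work surface at z = 0. Lengths are in m, angles in rad, forces in N, time in s.
With the tool pointing down it reaches from about 0.35 to 0.975 m from the base axis. Payload 4.9 kg.
Tool frame: the origin (TCP) lies where the fingers leave the gripper's body, on its centre line; the fingertips stand 73 mm ahead of it and the grasp point (between the pads) lies 54 mm ahead of it; z points along the fingers, y is the direction in which the jaws open and shut (so a half turn about z gives the same grasp; the last joint's range is limited). The gripper opens to 85 mm and grips with 20 to 120 N. Pads are 22 mm wide; open, the fingers measure 114 mm over their backs; the gripper's body (76 mm by 85 mm) begins 54 mm behind the grasp point. The pads swing forward as they close: fully open they stand 13 mm farther back than shut.
Start: joints at [-1.406, 0.053, 1.613, -0, 1.476, -0.119], TCP at [0.175, -0.6, 0.304] pointing down, gripper open.
Joint ranges: [-3.01, 3.01], [-1.01, 2.22], [0.06, 2.58], [-1.02, 4.17], [0.09, 2.62], [-3.14, 3.14]. Speed limits (rad/s): [2.57, 2.57, 3.14, 3.14, 3.14, 3.14].

## Interface

Orientations are given as a rotation vector (axis times angle).
In Python, from station import monitor, vision, workorder gives the robot as it stands.
- The arm moves only by the tool arm_command, never from a script. Its argument "rows" is text: rows parted by semicolons, each of 6 numbers parted by spaces: the shift along the world's x, y, z in mm, then the turn, a rotation vector about the world's x, y, z in degrees. In form: tx ty tz wx wy wz; .... A call has 1 to 12 rows; each row is the pose to reach, as a shift and turn from the pose measured when the call began; what a row does not reach only later rows make up. A row lasts 1/8 s, in which the tool goes at most 62.5 mm and 10.7 degrees, less where a joint would pass 70% of its speed; a pose out of reach is approached as far as the arm can. A call with a gripper value outside its range is refused whole. "jaw" is the opening, from 0 (shut) to 1 (fully open), set as the call begins (left out, the last holds). The fingers move at their own pace and stop on an object; "squeeze" is the grip in N (left out, the last holds). Time passes only in rows, so rows that repeat a pose let the fingers close. It gives the time, the measured TCP pose, the force and the opening at its end, in the units of the state.
- monitor.get_obs(): the state, without advancing time (a new reading comes with each control period).
- vision.get_image(name): name is "scene" or "top" or "wrist"; returns a dict with "frame" (420x560x3 uint8, red, green, blue), "vfov" (degrees; the focal length in pixels is half the picture's height over the tangent of half this angle, whatever the lens; pixels are square), "cx", "cy" (the principal point, pixels), "distortion" ([k1, k2, p1, p2, k3] as OpenCV has them; the pictures are not rectified), "R" (3x3) and "t" (3): a world point X has camera coordinates R X + t; the wrist camera has in their place "T_tool_cam" (4x4, takes a point from camera to tool coordinates, whose origin is the TCP and whose axes are the flange's). Camera axes: x right, y down, z forward; pixel columns grow to the right and rows downward; lengths in m; the calibration is good to about 2 mm. A picture is of the moment at which its call begins: read the wrist's pose just before it. There is no depth.
- workorder.finish_job(): hands the job in, once; it reports no verdict.
The state is a dict: "t": time; "q": joint angles; "dq": joint speeds; "effort": joint torques, N m; "tool_pos": TCP position; "tool_rot": TCP orientation; "contact_force": force on the tool from outside, world axes, zero at the start; "wrist_torque": the same for the moment, N m; "opening": finger opening in m.
Only numpy, scipy, OpenCV 4.12 (cv2) and the standard library are available. Lean on these libraries where they do the work, as an engineer would, in place of code of your own. Each camera call takes 0.05 s, during which the arm holds its last target. There are 200 camera calls.

## Working session

There is one attempt and no reset: what is moved stays moved. The work goes in short steps, Python scripts to look and compute and a tool call to move; the robot and the scene stay as the last step left them, time stands still between calls to the robot, and variables do not carry over. Pictures are saved under pics/ and viewed, about 8 in all and at most 12, crops included, and the job is handed in when it is done.

Besides the shell and the picture viewer there is one more tool, called as name(argument=value, ...), one argument or row to a line, values as JSON. arm_command: Moves the arm, as the interface text tells. Its arguments: {"type":"object","properties":{"rows":{"type":"string"},"jaw":{"type":"number"},"squeeze":{"type":"number"}},"required":["rows"]}

```bash
ls; mkdir -p pics; python3 - <<'E'
from station import monitor, vision
import cv2,pickle,numpy as np
o=monitor.get_obs();print(o)
for n in("scene","top"):
    d=vision.get_image(n);pickle.dump(d,open(f"pics/{n}0.pkl","wb"));cv2.imwrite(f"pics/{n}0.png",d["frame"][:,:,::-1])
    print(n,d["vfov"],d["cx"],d["cy"],d["distortion"],-np.array(d["R"]).T@d["t"])
E
```

```text
pics
{'t': 0.0, 'q': array([-1.40595719e+00,  5.33483547e-02,  1.61432401e+00,  1.31024695e-06,
        1.47598603e+00, -1.19014687e-01]), 'dq': array([-0.00042692, -0.00165749,  0.00161797,  0.00053259, -0.00093591,
        0.00096243]), 'effort': array([ 3.36509904e-03, -3.93684912e+01, -3.70171773e+01,  7.26807116e-05,
        7.09993605e-03,  8.86109149e-06]), 'tool_pos': array([ 0.17494784, -0.599512  ,  0.30265021]), 'tool_rot': array([-3.10796036e+00, -4.44088822e-01,  7.22444689e-05]), 'contact_force': array([ 0.46633014, -0.23689417, -0.34953464]), 'wrist_torque': array([-0.00846449,  0.03360123, -0.00933536]), 'opening': 0.08537381638696664}
scene 50.82854958553587 291.907938287262 211.54293801222357 [0.01001458 0.         0.         0.         0.        ] [-0.70448012  0.48400901  0.74505145]
top 49.83551106048466 284.46996915707206 215.23897702598592 [0.01447049 0.         0.         0.         0.        ] [0.27700258 0.12374372 1.49303792]
```

View pics/scene0.png

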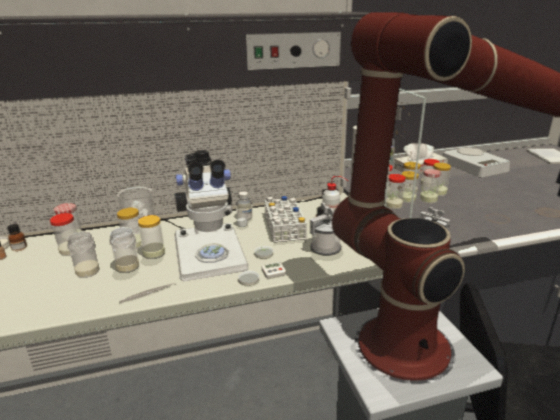

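View pics/top0.png

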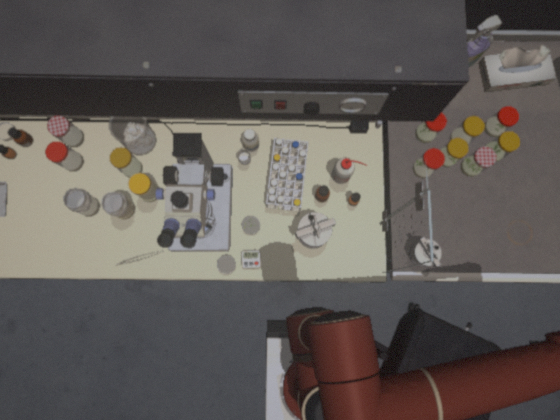

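The top view shows two clamp jars: (314,230) on the bench and a smaller-looking one at (428,252), beyond the glass pane. I'll enlarge both and measure them.

```bash
cat > h.py <<'E'
import numpy as np,cv2,pickle
def cam(d):
    f=d["frame"].shape[0]/2/np.tan(np.radians(d["vfov"])/2)
    return np.array([[f,0,d["cx"]],[0,f,d["cy"]],[0,0,1.]]),np.array(d["distortion"],float)
def pose(d,o=None):
    if "R" in d: return np.array(d["R"]),np.array(d["t"]).ravel()
    Rt=cv2.Rodrigues(np.array(o["tool_rot"]))[0];T=np.array(d["T_tool_cam"])
    Rw=Rt@T[:3,:3];c=Rt@T[:3,3]+o["tool_pos"]
    return Rw.T,-Rw.T@c
def ray(d,px,z,o=None):
    K,D=cam(d);R,t=pose(d,o);u=cv2.undistortPoints(np.array([[px]],float),K,D)[0,0]
    v=R.T@np.r_[u,1];c=-R.T@t
    return c+v*(z-c[2])/v[2]
def proj(d,X,o=None):
    K,D=cam(d);R,t=pose(d,o)
    return cv2.projectPoints(np.array(X,float).reshape(-1,1,3),cv2.Rodrigues(R)[0],t,K,D)[0][:,0]
E
python3 - <<'E'
from h import *
d=pickle.load(open("pics/top0.pkl","rb"));f=d["frame"][:,:,::-1]
a=cv2.resize(f[195:265,280:350],(560,560),interpolation=cv2.INTER_CUBIC)
b=cv2.resize(f[220:280,398:458],(240,240),interpolation=cv2.INTER_CUBIC)
im=np.zeros((560,800,3),np.uint8);im[:,:560]=a;im[:240,560:]=b;cv2.imwrite("pics/crop1.png",im)
for p in[(314,230),(428,252),(386,200)]:print(p,ray(d,p,.1))
E
```

```text
(314, 230) [0.48172595 0.01369716 0.1       ]
(428, 252) [ 0.4171518  -0.33928586  0.1       ]
(386, 200) [ 0.5801482  -0.21404909  0.1       ]
```

View pics/crop1.png

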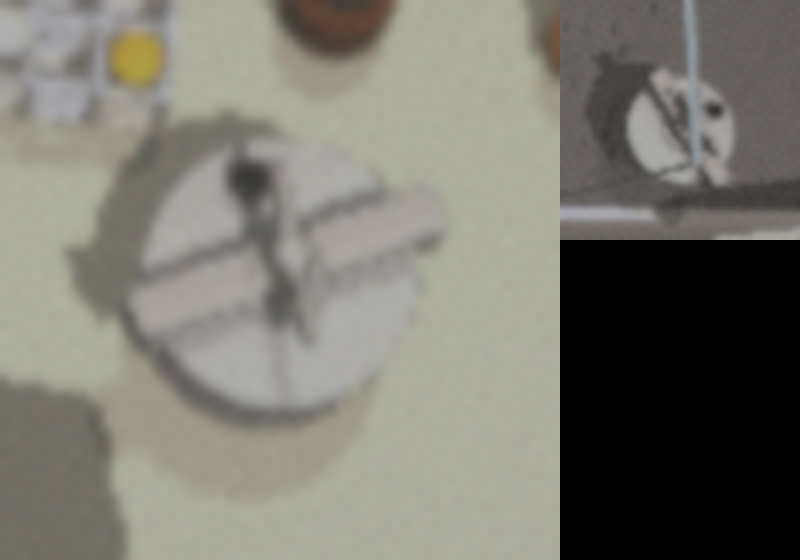

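Sizes: the bench jar's lid is about 34 px across, or about 0.105 m, so it fits. The other is about 0.08 m and stands beyond the pane. The bench jar at (314,230) is the target. Next I'll locate the pane's front edge and plan the approach.

```bash
python3 - <<'E'
from h import *
d=pickle.load(open("pics/top0.pkl","rb"));s=pickle.load(open("pics/scene0.pkl","rb"))
print("bottom",ray(d,(386,160),0),ray(d,(386,275),0), "bench edge",ray(d,(200,278),0))
for z in(.2,.3,.4,.5):print(z,ray(d,(428,260),z),ray(d,(430,180),z))
c=-s["R"].T@s["t"]
def plane(px,y):
    a=ray(s,px,0);k=(y-c[1])/(a[1]-c[1]);return c+k*(a-c)
for p in[(412,225),(421,95),(350,88)]:print(p,plane(p,-.215))
def show(d,n):
    f=d["frame"][:,:,::-1]
    return f
a=cv2.resize(show(s,0)[70:250,310:450],None,fx=3,fy=3,interpolation=cv2.INTER_CUBIC)
b=cv2.resize(show(d,0)[100:290,370:450],None,fx=2.8,fy=2.8,interpolation=cv2.INTER_CUBIC)
im=np.zeros((540,a.shape[1]+b.shape[1],3),np.uint8);im[:a.shape[0],:a.shape[1]]=a;im[:b.shape[0],a.shape[1]:]=b
cv2.imwrite("pics/crop2.png",im)
V=d
for n,p in dict(vent=((311,217.3),.108),yl=((280+145/8,195+310/8),.123),yr=((280+440/8,195+215/8),.123)).items():print(n,ray(d,*p))
E
```

```text
bottom [ 0.74259513 -0.24246502  0.        ] [ 0.34989617 -0.23062926  0.        ] bench edge [0.33384818 0.37854194 0.        ]
0.2 [ 0.3841365 -0.3049586  0.2      ] [ 0.62048983 -0.32191419  0.2       ]
0.3 [ 0.37585105 -0.27180394  0.3       ] [ 0.59392547 -0.28744823  0.3       ]
0.4 [ 0.36756561 -0.23864928  0.4       ] [ 0.56736111 -0.25298227  0.4       ]
0.5 [ 0.35928017 -0.20549462  0.5       ] [ 0.54079675 -0.21851631  0.5       ]
(412, 225) [ 0.34679705 -0.215       0.11948427]
(421, 95) [ 0.38165699 -0.215       0.50617125]
(350, 88) [ 0.8608123  -0.215       0.44577868]
vent [0.52037904 0.02360011 0.108     ]
yl [0.46618722 0.06413107 0.123     ]
yr [ 0.50435683 -0.04918178  0.123     ]
```

View pics/crop2.png

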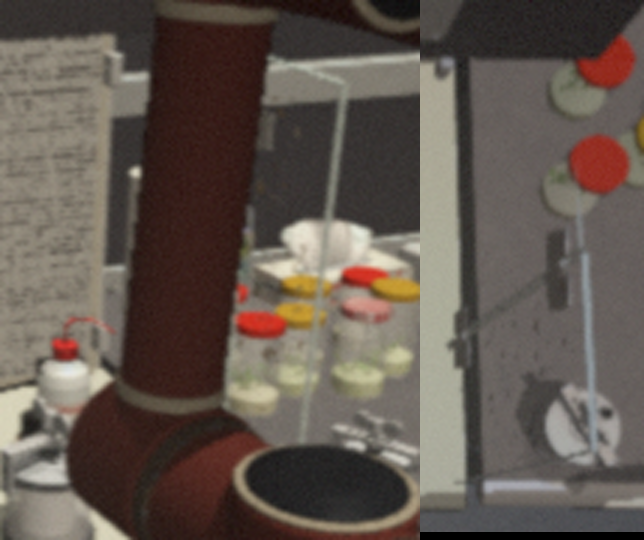

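Pane: y≈-0.235, x from about 0.37, about 0.43 m high. I'll go up and pass over and in front of it with the jaws shut.

arm_command(
  rows="0 60 40 0 0 0;0 120 80 0 0 0;0 180 120 0 0 0;10 240 160 0 0 0;30 290 200 0 0 0;60 330 230 0 0 0;90 370 250 0 0 0;120 410 250 0 0 0;145 450 250 0 0 0;165 500 250 0 0 0;180 550 250 0 0 0;190 600 250 0 0 0",
  jaw=0,
  squeeze=20,
)

```text
t: 1.6
tool_pos: [0.3651, 0.0022, 0.5522]
tool_rot: [-3.108, -0.444, 0.001]
contact_force: [1.4, -1.3, 0.3]
opening: 0.0001
```

arm_command(
  rows="30 0 -40 0 0 0;60 0 -80 0 0 0;90 0 -120 0 0 0;115 0 -160 0 0 0;115 0 -190 0 0 0;115 0 -190 0 0 0",
)

```text
t: 2.35
tool_pos: [0.479, 0.0024, 0.3585]
tool_rot: [-3.106, -0.444, 0.012]
contact_force: [0.4, 0.6, 0.8]
opening: -0.0001
```

```bash
python3 - <<'E'
from h import *
from station import monitor, vision
o=monitor.get_obs();d=vision.get_image("wrist");pickle.dump((o,d),open("pics/w1.pkl","wb"))
print(o["tool_pos"],o["contact_force"],d["T_tool_cam"],d["vfov"])
f=d["frame"][:,:,::-1].copy();cv2.imwrite("pics/w1.png",f)
for X in[(.485,.0075,.123),(.52,.0205,.108),(.466,.064,.123),(.504,-.049,.123)]:print(X,proj(d,X,o))
E
```

```text
[0.47902253 0.00244894 0.35846455] [0.38342909 0.63444694 0.76640056] [[ 4.76217538e-04 -9.44186802e-01 -3.29410165e-01  8.52660468e-02]
 [ 9.99999654e-01  6.74297677e-04 -4.87069347e-04  1.39304589e-03]
 [ 6.82004958e-04 -3.29409819e-01  9.44186796e-01 -6.90160909e-02]
 [ 0.00000000e+00  0.00000000e+00  0.00000000e+00  1.00000000e+00]] 62.6236397129167
(0.485, 0.0075, 0.123) [[273.1059363 181.8020332]]
(0.52, 0.0205, 0.108) [[270.31500008 137.9298544 ]]
(0.466, 0.064, 0.123) [[207.6243633  184.25184734]]
(0.504, -0.049, 0.123) [[339.06650547 179.36062902]]
```

View pics/w1.png

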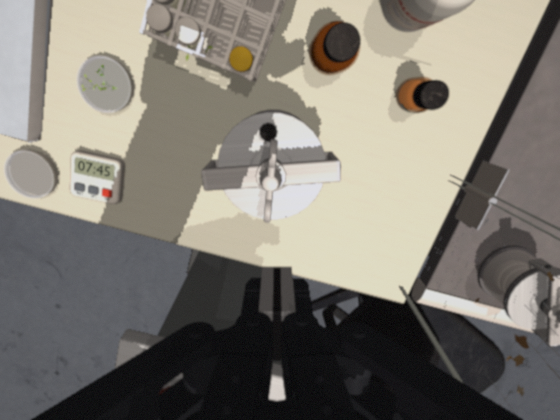

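The view shows the jar at about (271,168), with the vent at (268,131) and the wings running nearly along image vertical from (273,142) to (266,220). I'll enlarge it for accuracy.

```bash
python3 - <<'E'
from h import *
o,d=pickle.load(open("pics/w1.pkl","rb"))
f=d["frame"][:,:,::-1][100:230,195:350]
f=cv2.resize(f,None,fx=5,fy=5,interpolation=cv2.INTER_CUBIC)[:600]
for i in range(0,155,10):
    cv2.line(f,(i*5,0),(i*5,6),(0,0,255),1);cv2.putText(f,str(195+i),(i*5,16),0,.35,(0,0,255))
for i in range(0,120,10): cv2.putText(f,str(100+i),(0,i*5+4),0,.35,(0,0,255))
cv2.imwrite("pics/crop3.png",f)
E
```

```text
(no output)
```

View pics/crop3.png

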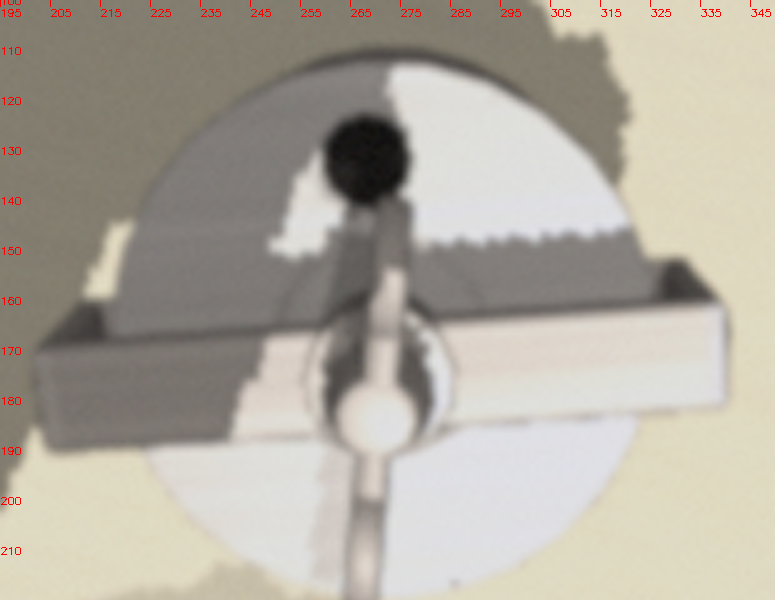

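```bash
python3 - <<'E'
from h import *
o,d=pickle.load(open("pics/w1.pkl","rb"))
c=[ray(d,p,.123,o) for p in[(203,170),(205,190),(340,180.5),(339,160.5)]]
m=np.mean(c,0);l=(c[0]+c[1])/2;r=(c[2]+c[3])/2
print("centre",m,"len",np.linalg.norm(l-r),np.linalg.norm(c[0]-c[1]),"yaw x",np.degrees(np.arctan2(*(l-r)[1::-1]))-90)
v=ray(d,(268.5,131.5),.108,o);print("vent",v,np.linalg.norm((v-m)[:2]),np.degrees(np.arctan2(*(v-m)[1::-1])))
for z in(.139,.145,.15,.155):
  print(z,"hub",ray(d,(270.5,183),z,o)[:2],"tips",ray(d,(273.5,141),z,o)[:2],ray(d,(266.5,222),z,o)[:2])
E
```

```text
centre [0.49028645 0.01066935 0.123     ] len 0.1223788102649222 0.01861270929754878 yaw x 20.485720622203942
vent [0.52505954 0.02365673 0.108     ] 0.03711926422268313 20.480113787440914
0.139 hub [0.48739465 0.01026535] tips [0.52240217 0.01771128] [0.4518547 0.0038153]
0.145 hub [0.48894551 0.01056847] tips [0.52322342 0.01785922] [0.45414625 0.00425285]
0.15 hub [0.49023789 0.01082107] tips [0.5239078 0.0179825] [0.45605588 0.00461747]
0.155 hub [0.49153027 0.01107367] tips [0.52459218 0.01810579] [0.4579655 0.0049821]
```

Axis is at (0.490, 0.011), jar yaw 20.5°, and the vent radius of 37.1 mm checks. The wings lie at about 11°/191°. I'll come down on the +y side of wing A with the shut fingertip at R≈32 mm, tip height 0.134.

arm_command(
  rows="5 40 -20 0 0 0;5 40 -60 0 0 0;5 40 -95 0 0 0;5 40 -120 0 0 0;5 40 -135 0 0 0;5 40 -149 0 0 0;5 40 -149 0 0 0;5 40 -149 0 0 0",
)

```text
t: 3.4
tool_pos: [0.4853, 0.0423, 0.2133]
tool_rot: [-3.108, -0.444, 0.002]
contact_force: [0.1, -0.4, 0.7]
opening: 0.0002
```

```bash
cat > w.py <<'E'
# waypoints: python3 w.py startdeg stepdeg n  -> shifts (mm) from measured pose to orbit points
import sys,numpy as np
from station import monitor
C=np.array([.490,.0108]);R=.032;Z=.208
o=monitor.get_obs();p=o["tool_pos"]
print(np.round(p,4),np.round(o["contact_force"],1),"ang %.1f R %.1f"%(np.degrees(np.arctan2(*(p[:2]-C)[::-1])),1e3*np.linalg.norm(p[:2]-C)), "rot",np.round(o["tool_rot"],3),"t",o["t"])
a,s,n=map(float,sys.argv[1:4])
for i in range(int(n)):
    t=np.radians(a-s*i);q=C+R*np.array([np.cos(t),np.sin(t)])
    print("%.0f %.0f %.0f"%(*(1e3*(q-p[:2])),1e3*(Z-p[2])),end=" 0 0 0;")
E
python3 w.py 91 10 12
```

```text
[0.4853 0.0423 0.2133] [ 0.1 -0.4  0.7] ang 98.6 R 31.8 rot [-3.108e+00 -4.440e-01  2.000e-03] t 3.4
4 1 -5 0 0 0;10 0 -5 0 0 0;15 -1 -5 0 0 0;20 -3 -5 0 0 0;25 -7 -5 0 0 0;29 -10 -5 0 0 0;32 -15 -5 0 0 0;35 -20 -5 0 0 0;36 -25 -5 0 0 0;37 -31 -5 0 0 0;36 -36 -5 0 0 0;35 -42 -5 0 0 0;
```

arm_command(
  rows="4 1 -3 0 0 0;10 0 -6 0 0 0;15 -1 -8 0 0 0;20 -3 -8 0 0 0;25 -7 -8 0 0 0;29 -10 -8 0 0 0;32 -15 -8 0 0 0;35 -20 -8 0 0 0;36 -25 -8 0 0 0;37 -31 -8 0 0 0;36 -36 -8 0 0 0;35 -42 -8 0 0 0",
)

```text
t: 4.9
tool_pos: [0.5202, -0.0001, 0.2054]
tool_rot: [-3.108, -0.444, 0.002]
contact_force: [0.3, 1.4, -0.5]
opening: -0.0001
```

```bash
python3 - <<'E'
from h import *
from station import monitor, vision
o=monitor.get_obs();d=vision.get_image("wrist");pickle.dump((o,d),open("pics/w2.pkl","wb"))
f=d["frame"][:,:,::-1];cv2.imwrite("pics/w2.png",f)
E
python3 w.py -30 10 12
```

```text
[ 0.5201 -0.0006  0.2053] [-0.3  1.2  0.3] ang -20.8 R 32.2 rot [-3.108e+00 -4.440e-01  2.000e-03] t 4.95
-2 -5 3 0 0 0;-6 -9 3 0 0 0;-10 -13 3 0 0 0;-14 -16 3 0 0 0;-19 -19 3 0 0 0;-25 -20 3 0 0 0;-30 -21 3 0 0 0;-36 -20 3 0 0 0;-41 -19 3 0 0 0;-46 -16 3 0 0 0;-51 -13 3 0 0 0;-55 -9 3 0 0 0;
```

View pics/w2.png

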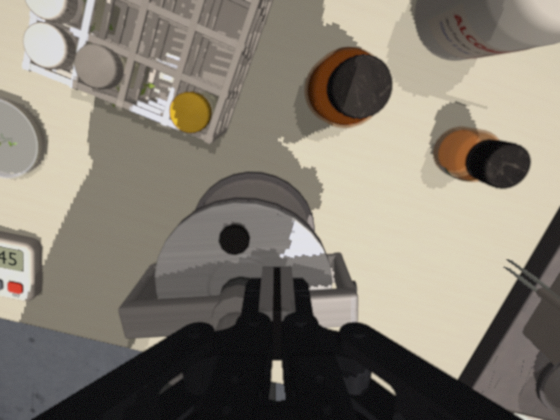

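The vent is at (235,238), the wing no longer points at it, and the 1.3 N +y reaction fits a wing being pushed. I'll continue the strokes.

arm_command(
  rows="-2 -5 1 0 0 0;-6 -9 1 0 0 0;-10 -13 1 0 0 0;-14 -16 1 0 0 0;-19 -19 1 0 0 0;-25 -20 1 0 0 0;-30 -21 1 0 0 0;-36 -20 1 0 0 0;-41 -19 1 0 0 0;-46 -16 1 0 0 0;-51 -13 1 0 0 0;-55 -9 1 0 0 0",
)

```text
t: 6.45
tool_pos: [0.4648, -0.0095, 0.2063]
tool_rot: [-3.109, -0.444, 0.002]
contact_force: [1.7, -1.7, -0.1]
opening: 0.0002
```

```bash
python3 w.py -150 10 12
```

```text
[ 0.4648 -0.0095  0.2063] [ 1.7 -1.7 -0.1] ang -141.2 R 32.3 rot [-3.109e+00 -4.440e-01  2.000e-03] t 6.45
-3 4 2 0 0 0;-5 9 2 0 0 0;-6 15 2 0 0 0;-7 20 2 0 0 0;-6 26 2 0 0 0;-5 31 2 0 0 0;-3 36 2 0 0 0;1 41 2 0 0 0;5 45 2 0 0 0;9 48 2 0 0 0;14 50 2 0 0 0;20 52 2 0 0 0;
```

arm_command(
  rows="-3 4 1 0 0 0;-5 9 1 0 0 0;-6 15 1 0 0 0;-7 20 1 0 0 0;-6 26 1 0 0 0;-5 31 1 0 0 0;-3 36 1 0 0 0;1 41 1 0 0 0;5 45 1 0 0 0;9 48 1 0 0 0;14 50 1 0 0 0;20 52 1 0 0 0",
)

```text
t: 7.95
tool_pos: [0.485, 0.0427, 0.2071]
tool_rot: [-3.108, -0.444, 0.003]
contact_force: [-1.6, -0.2, -0.3]
opening: -0.0002
```

```bash
python3 w.py 90 10 12
```

```text
[0.485  0.0427 0.2071] [-1.6 -0.2 -0.3] ang 98.9 R 32.3 rot [-3.108e+00 -4.440e-01  3.000e-03] t 7.95
5 0 1 0 0 0;11 -0 1 0 0 0;16 -2 1 0 0 0;21 -4 1 0 0 0;26 -7 1 0 0 0;30 -11 1 0 0 0;33 -16 1 0 0 0;35 -21 1 0 0 0;37 -26 1 0 0 0;37 -32 1 0 0 0;37 -37 1 0 0 0;35 -43 1 0 0 0;
```

arm_command(
  rows="5 0 1 0 0 0;11 0 1 0 0 0;16 -2 1 0 0 0;21 -4 1 0 0 0;26 -7 1 0 0 0;30 -11 1 0 0 0;33 -16 1 0 0 0;35 -21 1 0 0 0;37 -26 1 0 0 0;37 -32 1 0 0 0;37 -32 1 0 0 0",
)

```text
t: 9.32
tool_pos: [0.5222, 0.0101, 0.2083]
tool_rot: [-3.109, -0.443, 0.002]
contact_force: [0.1, -0.0, 0.5]
opening: 0.0001
```

```bash
python3 w.py -4 4 14; python3 - <<'E'
from station import monitor, vision
for i in range(4):
    vision.get_image("wrist");print(monitor.get_obs()["contact_force"].round(1))
E
```

```text
[0.5222 0.0101 0.2083] [ 0.1 -0.   0.5] ang -1.3 R 32.2 rot [-3.109e+00 -4.430e-01  2.000e-03] t 9.325
-0 -2 -0 0 0 0;-0 -4 -0 0 0 0;-1 -6 -0 0 0 0;-1 -8 -0 0 0 0;-2 -10 -0 0 0 0;-3 -12 -0 0 0 0;-4 -14 -0 0 0 0;-5 -16 -0 0 0 0;-6 -18 -0 0 0 0;-8 -20 -0 0 0 0;-9 -22 -0 0 0 0;-11 -23 -0 0 0 0;-12 -25 -0 0 0 0;-14 -26 -0 0 0 0;[0.4 0.3 0. ]
[0.1 0.5 0.1]
[ 1.  -0.1  0.7]
[ 0.3 -0.6 -0.1]
```

About 400° turned so far; the stop lies at 430° or beyond. One more short stroke to about 420°, then small steps with force checks.

arm_command(
  rows="0 -4 -1 0 0 0;-1 -8 -1 0 0 0;-3 -12 -1 0 0 0;-3 -12 -1 0 0 0",
)

```text
t: 10.02
tool_pos: [0.5188, -0.0017, 0.2071]
tool_rot: [-3.109, -0.443, 0.004]
contact_force: [-0.3, 0.6, -0.4]
opening: 0.0
```

```bash
python3 w.py -28 4 8
```

```text
[ 0.5188 -0.0017  0.2071] [-0.3  0.6 -0.4] ang -23.5 R 31.4 rot [-3.109 -0.443  0.004] t 10.025
-1 -3 1 0 0 0;-2 -4 1 0 0 0;-3 -6 1 0 0 0;-4 -8 1 0 0 0;-6 -10 1 0 0 0;-7 -11 1 0 0 0;-9 -13 1 0 0 0;-11 -14 1 0 0 0;
```

arm_command(
  rows="-1 -1.5 0 0 0 0;-1 -3 0 0 0 0",
)

```text
t: 10.28
tool_pos: [0.5177, -0.0048, 0.2071]
tool_rot: [-3.109, -0.443, 0.003]
contact_force: [1.4, 1.1, -1.2]
opening: 0.0
```

arm_command(
  rows="-1 -1.5 0 0 0 0;-1.5 -2.5 0 0 0 0",
)

```text
t: 10.52
tool_pos: [0.5162, -0.0074, 0.2072]
tool_rot: [-3.109, -0.443, 0.003]
contact_force: [-0.5, -0.2, -0.1]
opening: -0.0001
```

```bash
python3 w.py -36 4 8
```

```text
[ 0.5162 -0.0074  0.2072] [-0.5 -0.2 -0.1] ang -34.7 R 31.9 rot [-3.109e+00 -4.430e-01  3.000e-03] t 10.525
-0 -1 1 0 0 0;-2 -2 1 0 0 0;-3 -4 1 0 0 0;-5 -6 1 0 0 0;-7 -7 1 0 0 0;-8 -8 1 0 0 0;-10 -10 1 0 0 0;-12 -11 1 0 0 0;
```

arm_command(
  rows="-1 -1 0 0 0 0;-1.7 -2.4 0 0 0 0;-1.7 -2.4 0 0 0 0",
)

```text
t: 10.9
tool_pos: [0.5145, -0.0099, 0.2072]
tool_rot: [-3.109, -0.443, 0.003]
contact_force: [0.6, 1.2, 0.5]
opening: -0.0001
```

arm_command(
  rows="-1 -1 0 0 0 0;-1.9 -2 0 0 0 0;-1.9 -2 0 0 0 0",
)

```text
t: 11.28
tool_pos: [0.5125, -0.012, 0.2072]
tool_rot: [-3.109, -0.443, 0.003]
contact_force: [0.4, 1.2, 1.0]
opening: -0.0001
```

arm_command(
  rows="-1 -1 0 0 0 0;-1.9 -1.8 0 0 0 0;-1.9 -1.8 0 0 0 0",
)

```text
t: 11.65
tool_pos: [0.5106, -0.0139, 0.2072]
tool_rot: [-3.109, -0.443, 0.003]
contact_force: [0.5, 1.5, -0.7]
opening: -0.0006
```

arm_command(
  rows="-1 -1 0 0 0 0;-2.2 -1.6 0 0 0 0;-2.2 -1.6 0 0 0 0",
)

```text
t: 12.02
tool_pos: [0.5083, -0.0156, 0.2072]
tool_rot: [-3.109, -0.442, 0.003]
contact_force: [1.1, 0.9, -0.3]
opening: -0.0001
```

arm_command(
  rows="-1.2 -0.7 0 0 0 0;-2.3 -1.4 0 0 0 0;-2.3 -1.4 0 0 0 0",
)

```text
t: 12.4
tool_pos: [0.5059, -0.0171, 0.2073]
tool_rot: [-3.11, -0.442, 0.004]
contact_force: [1.8, 0.5, -0.0]
opening: 0.0001
```

arm_command(
  rows="-1.2 -0.6 0 0 0 0;-2.5 -1.2 0 0 0 0;-2.5 -1.2 0 0 0 0",
)

```text
t: 12.78
tool_pos: [0.5033, -0.0183, 0.2073]
tool_rot: [-3.11, -0.442, 0.004]
contact_force: [0.4, -0.2, -0.0]
opening: 0.0001
```

arm_command(
  rows="-1.2 -0.5 0 0 0 0;-2.5 -1 0 0 0 0;-2.5 -1 0 0 0 0",
)

```text
t: 13.15
tool_pos: [0.5007, -0.0194, 0.2073]
tool_rot: [-3.11, -0.442, 0.004]
contact_force: [0.4, 0.2, 0.3]
opening: 0.0
```

arm_command(
  rows="-1.2 -0.4 0 0 0 0;-2.5 -0.8 0 0 0 0;-2.5 -0.8 0 0 0 0",
)

```text
t: 13.52
tool_pos: [0.4981, -0.0202, 0.2073]
tool_rot: [-3.11, -0.442, 0.004]
contact_force: [1.9, 0.3, -0.3]
opening: -0.0001
```

arm_command(
  rows="-1.2 -0.3 0 0 0 0;-2.6 -0.6 0 0 0 0;-2.6 -0.6 0 0 0 0",
)

```text
t: 13.9
tool_pos: [0.4954, -0.0209, 0.2073]
tool_rot: [-3.11, -0.442, 0.004]
contact_force: [0.7, 1.5, -0.2]
opening: 0.0001
```

arm_command(
  rows="-1.3 -0.1 0 0 0 0;-2.7 -0.2 0 0 0 0;-2.7 -0.2 0 0 0 0",
)

```text
t: 14.28
tool_pos: [0.4926, -0.0211, 0.2073]
tool_rot: [-3.11, -0.442, 0.004]
contact_force: [0.0, -0.3, -0.5]
opening: -0.0003
```

arm_command(
  rows="-1.7 0 0 0 0 0;-3.3 0 0 0 0 0;-3.3 0 0 0 0 0",
)

```text
t: 14.65
tool_pos: [0.4891, -0.0211, 0.2073]
tool_rot: [-3.11, -0.442, 0.005]
contact_force: [1.8, 0.7, -0.2]
opening: 0.0001
```

arm_command(
  rows="-1.7 0.1 0 0 0 0;-3.3 0.3 0 0 0 0;-3.3 0.3 0 0 0 0",
)

```text
t: 15.02
tool_pos: [0.4857, -0.0208, 0.2072]
tool_rot: [-3.11, -0.442, 0.005]
contact_force: [0.9, -0.5, 0.6]
opening: -0.0001
```

arm_command(
  rows="-1.6 0.3 0 0 0 0;-3.2 0.7 0 0 0 0;-3.2 0.7 0 0 0 0",
)

```text
t: 15.4
tool_pos: [0.4829, -0.0202, 0.2075]
tool_rot: [3.11, 0.442, -0.002]
contact_force: [4.4, -1.0, -2.1]
opening: -0.0002
```

Force jumped to 4.4 N against the push direction. I'll check that it persists while holding.

```bash
python3 - <<'E'
from h import *
from station import monitor, vision
for i in range(5):
    o=monitor.get_obs();d=vision.get_image("wrist");print(o["contact_force"].round(1),o["wrist_torque"].round(2),o["tool_pos"].round(4))
pickle.dump((o,d),open("pics/w3.pkl","wb"));cv2.imwrite("pics/w3.png",d["frame"][:,:,::-1])
E
```

```text
[ 4.4 -1.  -2.1] [-0.18 -0.81 -0.05] [ 0.4829 -0.0202  0.2075]
[ 4.6 -0.9 -1.1] [-0.21 -0.8  -0.07] [ 0.4829 -0.0203  0.2075]
[ 5.5 -1.7 -1.1] [-0.13 -0.89 -0.09] [ 0.4829 -0.0202  0.2075]
[ 4.9 -0.7 -1.2] [-0.19 -0.85  0.01] [ 0.4829 -0.0203  0.2075]
[ 4.1 -2.3 -1.5] [-0.15 -0.83 -0.06] [ 0.4829 -0.0203  0.2075]
```

View pics/w3.png

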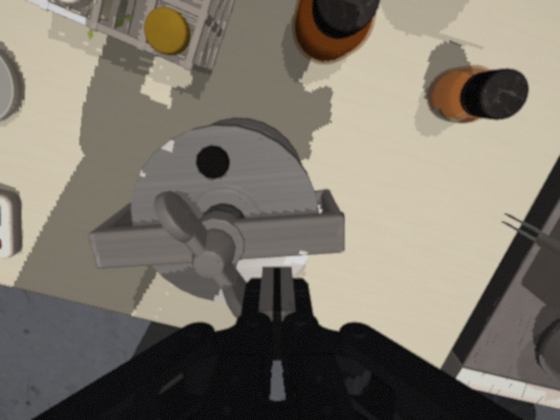

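Steady 4.8 N at the fingertip (about 0.13 N·m, well over the 0.03 friction), so it's on the hard stop. The picture shows wing B's tip at (168,205), the hub at (208,258) and the vent at (212,161). Next I'll back off a few mm, lift clear, and check the jar pose and wings from the earlier viewpoint.

arm_command(
  rows="4 -2 0 0 0 0;8 -6 0 0 0 0;10 -8 20 0 0 0;10 -8 60 0 0 0;10 -5 100 0 0 0;0 10 140 0 0 0;-4 22 155 0 0 0;-4 22 155 0 0 0;-4 22 155 0 0 0",
)

```text
t: 16.77
tool_pos: [0.4785, 0.0017, 0.3605]
tool_rot: [-3.11, -0.442, 0.008]
contact_force: [0.2, 0.1, -0.3]
opening: -0.0004
```

```bash
python3 - <<'E'
from h import *
from station import monitor, vision
o=monitor.get_obs();d=vision.get_image("wrist");pickle.dump((o,d),open("pics/w4.pkl","wb"))
print(o["tool_pos"],o["contact_force"])
x,y=proj(d,(.490,.0108,.123),o)[0].astype(int)-[78,60];print(x,y)
f=cv2.resize(d["frame"][:,:,::-1][y:y+120,x:x+155],None,fx=5,fy=5,interpolation=cv2.INTER_CUBIC)
for i in range(0,155,10):cv2.putText(f,str(x+i),(i*5,12),0,.35,(0,0,255));cv2.line(f,(i*5,0),(i*5,4),(0,0,255))
for i in range(0,120,10): cv2.putText(f,str(y+i),(0,i*5+4),0,.35,(0,0,255))
cv2.imwrite("pics/crop4.png",f)
E
```

```text
[0.47849918 0.00173914 0.36048243] [ 0.15196418  0.07529534 -0.32871699]
191 114
```

View pics/crop4.png

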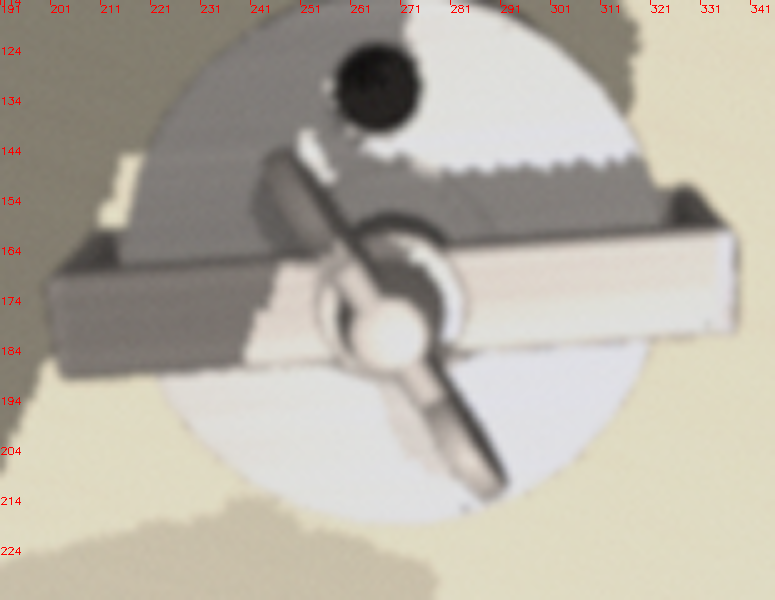

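```bash
python3 - <<'E'
from h import *
o,d=pickle.load(open("pics/w4.pkl","rb"))
c=[ray(d,p,.123,o) for p in[(201,170),(203,189.6),(338.2,179.6),(337.8,160.4)]]
m=np.mean(c,0);l=(c[0]+c[1])/2;r=(c[2]+c[3])/2
print("centre",m,"yaw",np.degrees(np.arctan2(*(l-r)[1::-1]))-90)
v=ray(d,(266.6,131.4),.108,o);print("vent",v,np.degrees(np.arctan2(*(v-m)[1::-1])))
A,B=ray(d,(247.5,144.5),.15,o),ray(d,(289,213),.15,o);print(A,B,np.linalg.norm(A-B),np.degrees(np.arctan2(*(A-B)[1::-1])),(A+B)/2)
# relative height of near/far views: gauge before/after hub top
E
```

```text
centre [0.48993935 0.01062881 0.123     ] yaw 20.44661955811661
vent [0.52473146 0.02370585 0.108     ] 20.59934149037263
[0.51529603 0.0356994  0.15      ] [ 0.46882812 -0.0131966   0.15      ] 0.06745431960112533 46.458507657527065 [0.49206208 0.0112514  0.15      ]
```

Jar centre moved less than 0.4 mm and its yaw less than 0.2°. The wings turned about 505° (8.8 rad), inside the expected 7.5–10.5 rad, and the hand is clear with zero force. I'm handing in.

```bash
python3 -c "
from station import workorder;print(workorder.finish_job())"
```

```text
the job is handed in; nothing more can be done
None
```

I closed the jar: the wing screw is run down clockwise to its hard stop, and I've handed the job in. I pushed one wing round with the shut fingertip in a series of short strokes. Near the end I used steps of about 5–6° with a force check after each, and I never gripped the screw. It took about 17 s of the 69 s allowed.

**Stop reached:** Pushing normally met 0–2 N. At the end it rose to a steady 4.8 N, about 0.13 N m against the 0.03 N m friction. By then the wings had turned about 505° (8.8 rad), within the expected 7.5–10.5 rad.

**Jar undisturbed:** Its centre agrees with the first measurement to 0.4 mm and its turn to 0.2°, both within measuring error.

**Hand clear:** The arm is well above the jar with no contact force.

**Weaker checks:**
- I could not measure the pad's height directly. In the pictures the hub appears about 4 mm lower, which fits the expected 5.6 mm only roughly, so "fully home" rests on the force and the turn angle.
- I did not measure the other items on the bench again. No unexpected force showed in the readings, and the fingertips stayed above the low items.

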